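# Point out the tripped breaker, reset it and point to it again

## Task

One of the four breakers in the white box has tripped: its toggle stands midway, while two lean away from you (on) and a spare leans towards you (off). Point at it with the fingertips a centimetre or two above the middle of its toggle for two seconds without touching it, reset it by pushing the toggle gently with the fingertips fully towards you to off and then fully away to on, and point at it again for two seconds, clear of it, to confirm that it stays on. Pinch nothing, leave the other breakers as they are, and do not disturb the loose things round the box.

Things in the scene. Friction and masses are not known exactly. Their poses are not given: they have to be found in the camera images.
- supply_box: White plastic distribution box, 190 x 250 x 66 mm (x, y, z), lying on its back and screwed to the bench. Origin: centre of its underside, at bench height; x points to the box's far long side, away from the robot (the blanked cable entries are there), y along its row of four breakers, z up. It does not move. Its cover is 66 mm above the bench.
- breaker_a: The breaker that has tripped. All four breakers are alike: light grey two-pole breakers, front face 45 (x) x 36 (y) mm, standing 8 mm out of the cover, in one row along y at 45 mm centres; which stands in which place varies. Origin: centre of its front face, 74 mm above the bench; x and z as for the box. In the middle of the face a black toggle, 18 mm wide (y), 7 mm thick (x), sticks out 22 mm when midway (about 18 mm when leaning fully to one side).
- breaker_a_toggle (a joint): Toggle of breaker_a (the tripped one), rad: +0.52 = fully on (leaning to the box's +x, away from the robot), -0.52 = fully off (leaning to -x, towards the robot), about 0 = tripped, standing midway. Its hinge runs along y, 10 mm below the face. A friction hinge: it stays where it is left and takes about 2 N at the tip, 4 N near the face, up to its stop at either end. Push it from the side, low on its flank; a push down on its end only jams it.
- breaker_b_toggle (a joint): Toggle of breaker_b (one of the two that are on), rad: +0.52 = fully on (leaning to the box's +x, away from the robot), -0.52 = fully off (leaning to -x, towards the robot), about 0 = tripped, standing midway. Its hinge runs along y, 10 mm below the face. A friction hinge: it stays where it is left and takes about 2 N at the tip, 4 N near the face, up to its stop at either end. Push it from the side, low on its flank; a push down on its end only jams it.
- breaker_c_toggle (a joint): Toggle of breaker_c (the other one that is on), rad: +0.52 = fully on (leaning to the box's +x, away from the robot), -0.52 = fully off (leaning to -x, towards the robot), about 0 = tripped, standing midway. Its hinge runs along y, 10 mm below the face. A friction hinge: it stays where it is left and takes about 2 N at the tip, 4 N near the face, up to its stop at either end. Push it from the side, low on its flank; a push down on its end only jams it.
- breaker_d_toggle (a joint): Toggle of breaker_d (the spare that is switched off), rad: +0.52 = fully on (leaning to the box's +x, away from the robot), -0.52 = fully off (leaning to -x, towards the robot), about 0 = tripped, standing midway. Its hinge runs along y, 10 mm below the face. A friction hinge: it stays where it is left and takes about 2 N at the tip, 4 N near the face, up to its stop at either end. Push it from the side, low on its flank; a push down on its end only jams it.
- breaker_a_tip (a point): Middle of the outer end of the toggle of breaker_a; it moves with the toggle, 32 mm from its hinge, up to 16 mm to either side along the box's x.
- breaker_b_tip (a point): Middle of the outer end of the toggle of breaker_b; it moves with the toggle, 32 mm from its hinge, up to 16 mm to either side along the box's x.
- breaker_c_tip (a point): Middle of the outer end of the toggle of breaker_c; it moves with the toggle, 32 mm from its hinge, up to 16 mm to either side along the box's x.
- breaker_d_tip (a point): Middle of the outer end of the toggle of breaker_d; it moves with the toggle, 32 mm from its hinge, up to 16 mm to either side along the box's x.
- screwdriver_small: Bystander: small blue screwdriver, 130 mm long, 17 mm high, lying loose in front of the box. Origin: centre of its underside.
- cutters: Bystander: side cutters with yellow grips, 120 mm long, 11 mm high, lying loose to the left of the box. Origin: centre of its underside.
- carton: Bystander: little cardboard carton, 50 x 68 x 55 mm, standing loose to the right of the box. Origin: centre of its underside.

How it is judged:
By the outcome, as a careful person would: the job done as asked, in the order asked, and still so for the second after the job is handed in, with the robot touching nothing.
It also fails if it takes over 45 s, if anything falls off the work surface, if the arm or the gripper's body presses on something with over 40 N, if the wrist force passes 120 N, or if a joint passes its speed limit or range.

## Robot

A 7-joint arm with a two-finger parallel gripper is mounted at the origin on a cart in front of the work surface, level with it; the furniture and walls round the work are solid. World frame = base frame: x ahead of the robot, y to its left, z up, the work surface at z = 0. Lengths are in m, angles in rad, forces in N, time in s.
With the tool pointing down it reaches from about 0.35 to 0.9 m from the base axis. Payload 8.1 kg.
Tool frame: the origin (TCP) lies on the centre line of the jaws, within the pads' length; the fingertips stand 11 mm ahead of it and the grasp point (between the pads) lies 8 mm behind it; z points along the fingers, y is the line along which they close (so a half turn about z gives the same grasp; the last joint's range is limited). The gripper opens to 92 mm and grips with 3 to 60 N. Pads are 19 mm wide; open, the fingers measure 130 mm over their backs; the gripper's body (75 mm by 190 mm) begins 47 mm behind the grasp point.
Start: joints at [-1.419, 0.434, 0.025, 1.573, -0.012, 1.134, -0.075], TCP at [0.158, 0.605, 0.238] pointing down, gripper open.
Joint ranges: [-2.62, 2.62], [-0.44, 2.09], [-1.27, 1.32], [0.08, 2.57], [-1.32, 4.46], [0.12, 2], [-2.74, 2.74]. Speed limits (rad/s): [2.22, 2.22, 3.01, 3.01, 3.14, 3.14, 3.14].

## Interface

Orientations are given as a unit quaternion [w, x, y, z].
In Python, from cell import ctrl, eyes, ticket gives the robot as it stands.
- The arm moves only by the tool arm_command, never from a script. Its argument "targets" is a list that holds one entry, the list of rows, each a list of 7 numbers: the shift along the tool's x, y, z in m, then the turn, a rotation vector about the tool's x, y, z in rad, then the closure, from 0 (fully open) to 1 (shut). A call has 1 to 12 rows; each row is the pose to reach, as a shift and turn from the pose commanded when the call began, along the tool's axes at that moment; what a row does not reach only later rows make up. A row lasts 1/12 s, in which the tool goes at most 41.7 mm and 7.16 degrees, less where a joint would pass 70% of its speed; a pose out of reach is approached as far as the arm can. A call with a gripper value outside its range is refused whole. The fingers move at their own pace and stop on an object; the grip force is fixed at half the most. Time passes only in rows, so rows that repeat a pose let the fingers close. It gives the time, the measured TCP pose, the force, the opening and the grip force at its end, in the units of the state.
- ctrl.sense(): the state, without advancing time (a new reading comes with each control period).
- eyes.grab_frame(name): name is "scene" or "top" or "wrist"; returns a dict with "frame" (384x512x3 uint8, red, green, blue), "range_z" (384x512 float32, m along the optical axis (not along the pixel's ray), 0 where there is no reading), "fx", "fy", "cx", "cy" (pixels), "k1" (the pictures are not rectified: a ray, as slopes to the right and down, at radius r is drawn at 1 + k1 r^2 times it, then the intrinsics apply), "R" (3x3) and "t" (3): a world point X has camera coordinates R X + t; the wrist camera has in their place "T_tool_cam" (4x4, takes a point from camera to tool coordinates, whose origin is the TCP and whose axes are the flange's). Camera axes: x right, y down, z forward; pixel columns grow to the right and rows downward; lengths in m; the calibration is good to about 2 mm. A picture is of the moment at which its call begins: read the wrist's pose just before it.
- ticket.sign_off(): hands the job in; it is judged then, once.
The state is a dict: "time_s": time; "joint_pos": joint angles; "qd": joint speeds; "effort": joint torques, N m; "position": TCP position; "tool_rot": TCP orientation; "ft_force": force on the tool from outside, world axes, zero at the start; "wrist_torque": the same for the moment, N m; "finger_gap": finger opening in m; "grasp_force": force on a finger pad.
Only numpy, scipy, OpenCV 4.12 (cv2) and the standard library are available. Lean on these libraries where they do the work, as an engineer would, in place of code of your own. Each camera call takes 0.05 s, during which the arm holds its last target. There are 200 camera calls.

## Working session

There is one attempt and no reset: what is moved stays moved. The work goes in short steps, Python scripts to look and compute and a tool call to move; the robot and the scene stay as the last step left them, time stands still between calls to the robot, and variables do not carry over. Pictures are saved under pics/ and viewed, at most 10 in all, crops included, and the job is handed in when it is done.

Besides the shell and the picture viewer there is one more tool, called after "Call:" as name([rows], argument=value, ...), one row to a line, values as JSON. arm_command: Moves the arm, as the interface text tells. Its arguments: {"type":"object","properties":{"targets":{"type":"array"}},"required":["targets"]}

```bash
mkdir -p pics; cat > h.py <<'E'
import numpy as np, cv2
from cell import ctrl, eyes, ticket
from scipy.spatial.transform import Rotation as Ro
def cam(name):
    s=ctrl.sense(); f=eyes.grab_frame(name)
    if name=="wrist":
        q=s["tool_rot"]; T=np.eye(4); T[:3,:3]=Ro.from_quat([q[1],q[2],q[3],q[0]]).as_matrix(); T[:3,3]=s["position"]
        M=T@np.array(f["T_tool_cam"]); f["Rw"]=M[:3,:3]; f["o"]=M[:3,3]
    else:
        R=np.array(f["R"]); f["Rw"]=R.T; f["o"]=-R.T@np.array(f["t"])
    return f
def ray(f,uv):
    uv=np.atleast_2d(uv).astype(float)
    K=np.array([[f["fx"],0,f["cx"]],[0,f["fy"],f["cy"]],[0,0,1]])
    d=(uv-[f["cx"],f["cy"]])/[f["fx"],f["fy"]]; u=d.copy()
    for _ in range(20): u=d/(1+f["k1"]*(u**2).sum(1,keepdims=True))
    return np.c_[u,np.ones(len(u))]@f["Rw"].T
def onplane(f,uv,z):
    d=ray(f,uv); return f["o"]+d*((z-f["o"][2])/d[:,2:])
def save(f,n,box=None,k=1):
    im=f["frame"][:,:,::-1]
    if box: im=im[box[1]:box[3],box[0]:box[2]]
    cv2.imwrite("pics/"+n,cv2.resize(im,None,fx=k,fy=k,interpolation=cv2.INTER_CUBIC))
E
python3 - <<'E'
from h import *
s=ctrl.sense(); print(s)
f=cam("top"); save(f,"top.png",k=1.5); print(f["o"],f["Rw"],f["k1"],f["fx"])
np.savez("top.npz",**f)
E
```

```text
{'time_s': 0.0, 'joint_pos': array([-1.41860253,  0.43521721,  0.02495282,  1.57412471, -0.01163153,
        1.13402093, -0.0751332 ]), 'qd': array([-3.04408887e-04, -1.99963807e-03,  1.92417736e-03,  2.57891281e-04,
        6.85911655e-04, -2.43421051e-05, -1.11523271e-03]), 'effort': array([-6.38912370e-04, -6.67853022e+01,  9.84925367e-01, -3.14475524e+01,
       -6.05460559e-02,  4.29012103e-02,  1.91947561e-04]), 'position': array([0.15743243, 0.60430988, 0.23693764]), 'tool_rot': array([-4.85402011e-05,  1.27101314e-01,  9.91889407e-01, -8.11185644e-04]), 'ft_force': array([0.27152709, 0.30325516, 0.13147562]), 'wrist_torque': array([-0.02977701,  0.03808804, -0.03080456]), 'grasp_force': 0.0, 'finger_gap': 0.09164563127853745}
[0.32194874 0.12650443 1.04796208] [[ 0.16527162 -0.96457896  0.20560332]
 [-0.98622575 -0.1630399   0.02787048]
 [ 0.00663827 -0.20737749 -0.97823847]] -0.15479036987998832 478.4107681623596
```

View pics/top.png

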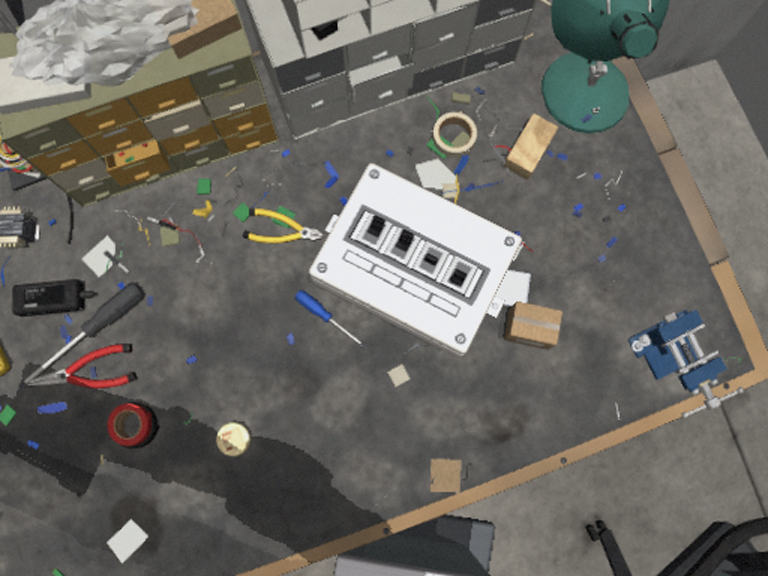

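The top view shows the box centred near (420,258), with the breakers at about (374,228), (404,241), (432,260) and (459,275) in the 1.5x picture. The screwdriver is in front, the cutters on the left and the carton on the right.

```bash
python3 - <<'E'
from h import *
f=dict(np.load("top.npz"))
save(f,"crop.png",(220,125,340,210),6)
k=1.5
sc=np.array([[374,174],[509,241],[460,338],[322,268]])/k
P=onplane(f,sc,.066); print(P.round(3)); print("c",P.mean(0).round(4))
y=(P[0]-P[1])+(P[3]-P[2]); print("yaw of y axis",np.degrees(np.arctan2(y[1],y[0])), "x yaw",np.degrees(np.arctan2(y[1],y[0]))-90)
g=f["frame"].max(2); m=np.zeros_like(g); m[130:205,225:335]=(g[130:205,225:335]<50)*255
n,_,st,ce=cv2.connectedComponentsWithStats(m)
for i in range(1,n):
    if st[i,4]>15: print(st[i],ce[i].round(1),onplane(f,ce[i],.09).round(4))
for p in [(307,300),(360,343),(245,212),(320,235),(245,238),(508,310),(560,315),(508,340),(555,345)]: print(p,onplane(f,np.array(p)/k,.01).round(3))
E
```

```text
[[ 0.694  0.197  0.066]
 [ 0.627 -0.01   0.066]
 [ 0.477  0.039  0.066]
 [ 0.543  0.245  0.066]]
c [0.5852 0.1176 0.066 ]
yaw of y axis 72.12213727416456 x yaw -17.877862725835442
[246 144  10  14  92] [250.7 150.3] [[0.6102 0.1794 0.09  ]]
[264 153  11  14  85] [269.5 160. ] [[0.5961 0.1372 0.09  ]]
[283 169   9   8  29] [286.9 172.9] [[0.5748 0.0974 0.09  ]]
[300 180  11  10  70] [305.  184.7] [[0.5563 0.0567 0.09  ]]
(307, 300) [[0.504 0.265 0.01 ]]
(360, 343) [[0.455 0.177 0.01 ]]
(245, 212) [[0.623 0.384 0.01 ]]
(320, 235) [[0.605 0.264 0.01 ]]
(245, 238) [[0.582 0.376 0.01 ]]
(508, 310) [[ 0.539 -0.03   0.01 ]]
(560, 315) [[ 0.544 -0.108  0.01 ]]
(508, 340) [[ 0.495 -0.036  0.01 ]]
(555, 345) [[ 0.498 -0.106  0.01 ]]
```

View pics/crop.png

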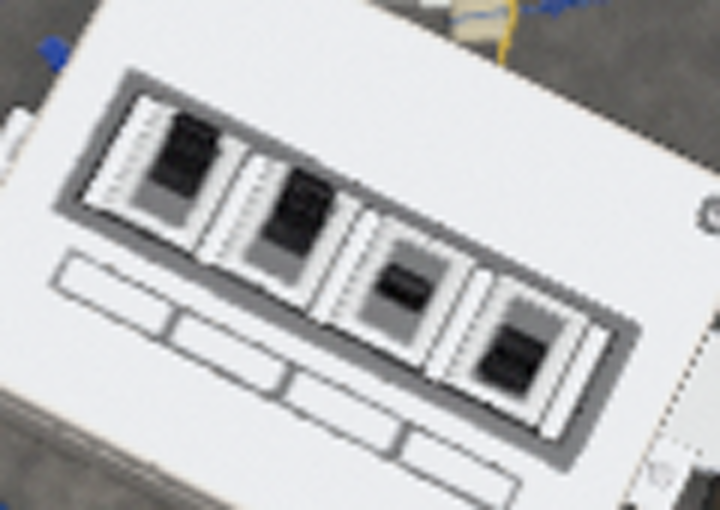

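The crop shows the third breaker from the left with its short toggle midway, at about (403,287), so it is the tripped one. The two to its left lean away (on) and the one on the right leans towards me (off).

```bash
cat >> h.py <<'E'
YAW=np.radians(-17.9); B=np.array([.577,.097])   # box x yaw, breaker_a centre
def go(bx,by,tipz,s=None):
    """tool shift/turn to put the fingertips at breaker-frame bx,by, height tipz, tool y along box y"""
    s=s or ctrl.sense(); q=s["tool_rot"]; R=Ro.from_quat([q[1],q[2],q[3],q[0]])
    c,n=np.cos(YAW),np.sin(YAW); p=np.r_[B+[c*bx-n*by,n*bx+c*by],tipz+.011]
    Rt=Ro.from_matrix(np.array([[-c,-n,0],[-n,c,0],[0,0,-1]]))  # tool x = -box x... y = box y
    Rt=Ro.from_matrix(np.c_[[-c,-n,0],[-n,c,0],[0,0,-1]])
    print("shift",R.inv().apply(p-s["position"]).round(4),"turn",(R.inv()*Rt).as_rotvec().round(4))
E
python3 -c "
from h import *
go(-.03,0,.19)"
```

```text
shift [-0.5039 -0.3834  0.0366] turn [-0.0016  0.0002  0.0575]
```

Call:
arm_command([
  [[-0.03, -0.023, 0.002, 0, 0, 0.01, 1], [-0.06, -0.046, 0.004, 0, 0, 0.02, 1], [-0.09, -0.069, 0.006, 0, 0, 0.03, 1], [-0.12, -0.092, 0.008, 0, 0, 0.04, 1], [-0.15, -0.115, 0.01, 0, 0, 0.057, 1], [-0.18, -0.138, 0.012, 0, 0, 0.057, 1], [-0.21, -0.161, 0.014, 0, 0, 0.057, 1], [-0.24, -0.184, 0.016, 0, 0, 0.057, 1], [-0.27, -0.207, 0.018, 0, 0, 0.057, 1], [-0.3, -0.23, 0.02, 0, 0, 0.057, 1], [-0.33, -0.253, 0.022, 0, 0, 0.057, 1], [-0.36, -0.276, 0.025, 0, 0, 0.057, 1]],
])

```text
time_s: 1.05
position: [0.437, 0.2453, 0.2126]
tool_rot: [-0.0, 0.155, 0.988, -0.0]
ft_force: [0.8, 0.9, -0.4]
finger_gap: 0.0167
grasp_force: 0.0
```

```bash
python3 -c "
from h import *
go(-.03,0,.19)"
```

```text
shift [-0.1488 -0.0981  0.0116] turn [-0.0001 -0.0002  0.0007]
```

Call:
arm_command([
  [[-0.03, -0.02, 0.002, 0, 0, 0, 1], [-0.06, -0.04, 0.005, 0, 0, 0, 1], [-0.09, -0.06, 0.008, 0, 0, 0, 1], [-0.12, -0.08, 0.01, 0, 0, 0, 1], [-0.144, -0.097, 0.011, 0, 0, 0, 1], [-0.144, -0.097, 0.011, 0, 0, 0, 1], [-0.144, -0.097, 0.011, 0, 0, 0, 1]],
])

```text
time_s: 1.63
position: [0.544, 0.1084, 0.2011]
tool_rot: [-0.0, 0.157, 0.988, -0.001]
ft_force: [-0.3, 0.5, -0.2]
finger_gap: 0.0005
grasp_force: 0.0
```

```bash
python3 - <<'E'
from h import *
f=cam("wrist"); print(f["o"],ctrl.sense()["position"],ctrl.sense()["finger_gap"],ctrl.sense()["ft_force"]); save(f,"w1.png",k=1.5); np.savez("w1.npz",**f)
E
```

```text
[0.4806957  0.12856823 0.34830353] [0.54325154 0.11017963 0.20115981] 0.0003746088702845656 [ 0.37095186  0.19453951 -0.00452999]
```

View pics/w1.png

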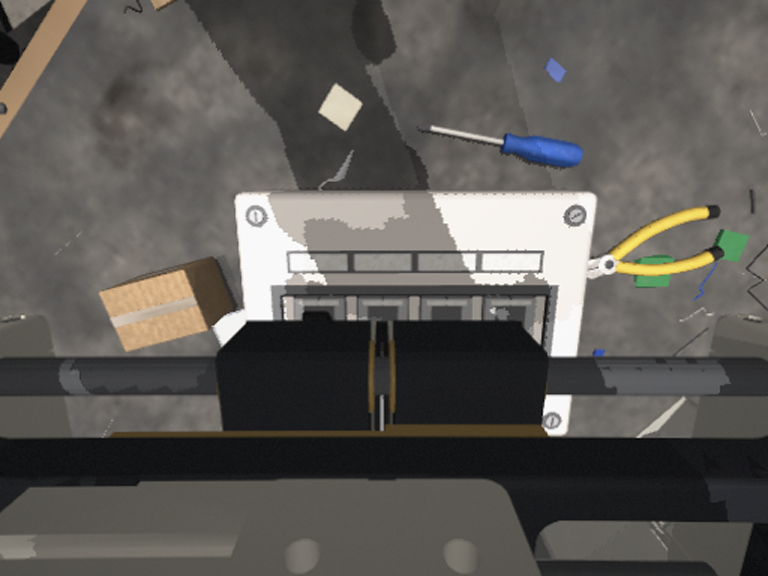

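The wrist view shows the box upright, with the fingers hiding the row at y≈310-330. I'll shift forward 70 mm so the camera sees the toggles.

Call:
arm_command([
  [[-0.035, 0, 0, 0, 0, 0, 1], [-0.07, 0, 0, 0, 0, 0, 1], [-0.07, 0, 0, 0, 0, 0, 1], [-0.07, 0, 0, 0, 0, 0, 1], [-0.07, 0, 0, 0, 0, 0, 1]],
])

```text
time_s: 2.1
position: [0.6091, 0.0906, 0.2012]
tool_rot: [-0.001, 0.154, 0.988, 0.0]
ft_force: [-0.1, -0.1, 0.9]
finger_gap: 0.0003
grasp_force: 0.0
```

```bash
python3 - <<'E'
from h import *
f=cam("wrist"); print(f["o"],ctrl.sense()["position"],ctrl.sense()["ft_force"]); save(f,"w2.png",(130,20,420,220),2.7); np.savez("w2.npz",**f)
E
```

```text
[0.54578038 0.11017965 0.34845694] [0.60893262 0.09065613 0.20141462] [ 0.33137198 -0.38559149  0.32054941]
```

View pics/w2.png

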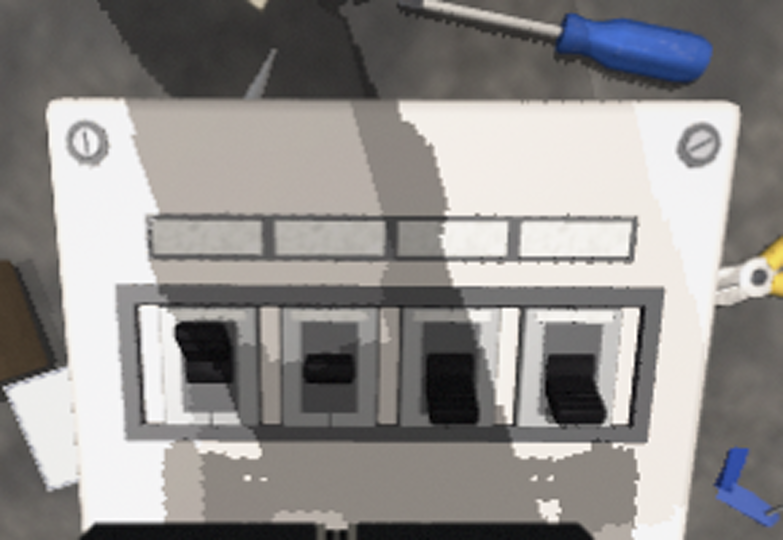

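The close-up shows the tripped toggle at (330,367), midway. Its left neighbour is off and the two to its right are on. The faces are clear.

```bash
python3 - <<'E'
from h import *
f=dict(np.load("w2.npz"))
c=lambda *p: np.array(p)/2.7+[130,20]
P=onplane(f,c((330.5,368)),.074); print("face centre",P.round(4), "tip", onplane(f,c((330,362)),.096).round(4))
L=onplane(f,c((137,305),(640,308)),.074); d=L[1]-L[0]; print(L.round(4),"y yaw",np.degrees(np.arctan2(d[1],d[0])))
L=onplane(f,c((137,425),(628,425)),.074); d=L[1]-L[0]; print(L.round(4),"y yaw",np.degrees(np.arctan2(d[1],d[0])))
S=onplane(f,c((87,143),(698,145)),.066); d=S[1]-S[0]; print(S.round(4),"y yaw",np.degrees(np.arctan2(d[1],d[0])),np.linalg.norm(d))
r=f["range_z"]; v=r[150:165,205:212]; 
u=c((290,368))[0].astype(int); print("face depth pt", f["o"]+ray(f,u)*r[u[1],u[0]])
u=c((330,366))[0].astype(int); print("tip depth pt", f["o"]+ray(f,u)*r[u[1],u[0]])
E
```

```text
face centre [[0.5795 0.0974 0.074 ]] tip [[0.5748 0.0989 0.096 ]]
[[0.5359 0.0368 0.074 ]
 [0.5931 0.2121 0.074 ]] y yaw 71.91606780145176
[[0.5778 0.0202 0.074 ]
 [0.6348 0.1988 0.074 ]] y yaw 72.27537332530682
[[0.4775 0.0387 0.066 ]
 [0.5447 0.2462 0.066 ]] y yaw 72.0443658486641 0.21809858318239858
face depth pt [[0.57442119 0.08261865 0.07429212]]
tip depth pt [[0.57559044 0.09836332 0.09538513]]
```

```bash
sed -i 's/radians(-17.9); B=np.array(\[.577,.097\])/radians(-17.95); B=np.array([.578,.097])/' h.py; python3 -c "
from h import *
go(-.001,0,.112)"
```

```text
shift [ 0.0323 -0.0034  0.0785] turn [ 0.0002 -0.0016  0.0035]
```

Descend to the pointing pose.

Call:
arm_command([
  [[0.016, -0.002, 0.015, 0, 0, 0, 1], [0.032, -0.003, 0.035, 0, 0, 0, 1], [0.032, -0.003, 0.05, 0, 0, 0, 1], [0.032, -0.003, 0.065, 0, 0, 0, 1], [0.032, -0.003, 0.073, 0, 0, 0, 1], [0.032, -0.003, 0.078, 0, 0, 0, 1], [0.032, -0.003, 0.078, 0, 0, 0, 1], [0.032, -0.003, 0.078, 0, 0, 0, 1]],
])

```text
time_s: 2.82
position: [0.579, 0.0962, 0.1242]
tool_rot: [0.0, 0.155, 0.988, 0.0]
ft_force: [1.2, 0.6, -0.1]
finger_gap: 0.0006
grasp_force: 0.0
```

```bash
python3 - <<'E'
from h import *
go(-.001,0,.112)
f=cam("scene"); save(f,"s1.png",k=1.5); np.savez("s1.npz",**f); print(f["o"])
E
```

```text
shift [0.0021 0.0004 0.0012] turn [0.0004 0.0003 0.0017]
[-0.01419569 -0.41036619  0.43168385]
```

View pics/s1.png

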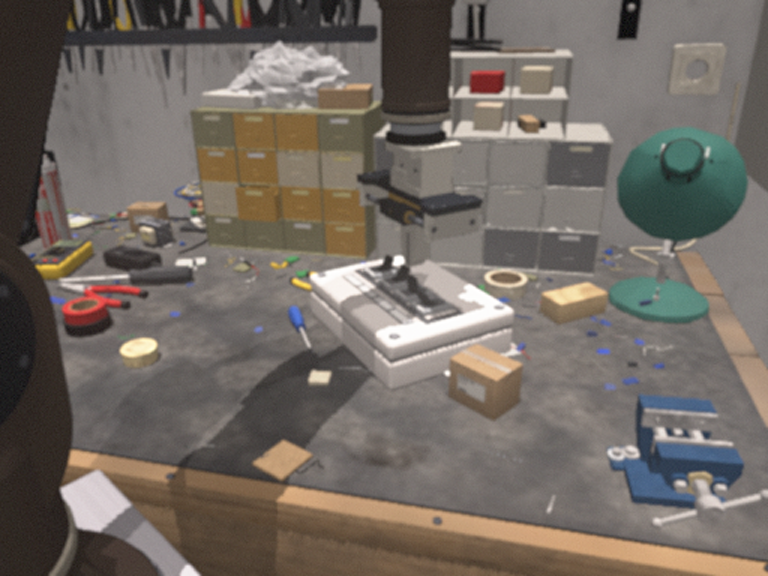

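The scene view shows the closed fingers just above the row, near (410,255), touching nothing. I'll trim by 2 mm and hold.

Call:
arm_command([
  [[0.002, 0, 0.002, 0, 0, 0, 1], [0.002, 0, 0.002, 0, 0, 0, 1], [0.002, 0, 0.002, 0, 0, 0, 1], [0.002, 0, 0.002, 0, 0, 0, 1], [0.002, 0, 0.002, 0, 0, 0, 1], [0.002, 0, 0.002, 0, 0, 0, 1], [0.002, 0, 0.002, 0, 0, 0, 1], [0.002, 0, 0.002, 0, 0, 0, 1], [0.002, 0, 0.002, 0, 0, 0, 1], [0.002, 0, 0.002, 0, 0, 0, 1], [0.002, 0, 0.002, 0, 0, 0, 1], [0.002, 0, 0.002, 0, 0, 0, 1]],
])

```text
time_s: 3.87
position: [0.577, 0.0966, 0.1217]
tool_rot: [-0.0, 0.155, 0.988, 0.0]
ft_force: [0.2, -0.2, 0.2]
finger_gap: 0.0007
grasp_force: 0.0
```

Call:
arm_command([
  [[0, 0, 0, 0, 0, 0, 1], [0, 0, 0, 0, 0, 0, 1], [0, 0, 0, 0, 0, 0, 1], [0, 0, 0, 0, 0, 0, 1], [0, 0, 0, 0, 0, 0, 1], [0, 0, 0, 0, 0, 0, 1], [0, 0, 0, 0, 0, 0, 1], [0, 0, 0, 0, 0, 0, 1], [0, 0, 0, 0, 0, 0, 1], [0, 0, 0, 0, 0, 0, 1], [0, 0, 0, 0, 0, 0, 1], [0, 0, 0, 0, 0, 0, 1]],
])

```text
time_s: 4.87
position: [0.577, 0.0966, 0.1217]
tool_rot: [0.0, 0.155, 0.988, 0.0]
ft_force: [0.3, 0.3, -0.1]
finger_gap: -0.0001
grasp_force: 0.0
```

Call:
arm_command([
  [[0, 0, 0, 0, 0, 0, 1], [0, 0, 0, 0, 0, 0, 1], [0, 0, 0, 0, 0, 0, 1], [0, 0, 0, 0, 0, 0, 1], [0, 0, 0, 0, 0, 0, 1], [0, 0, 0, 0, 0, 0, 1], [0, 0, 0, 0, 0, 0, 1]],
])

```text
time_s: 5.45
position: [0.577, 0.0966, 0.1217]
tool_rot: [0.0, 0.155, 0.988, 0.0]
ft_force: [0.2, 0.9, 0.2]
finger_gap: 0.0004
grasp_force: 0.0
```

```bash
python3 -c "
from h import *
go(0,0,.112);go(.024,0,.112);go(.024,0,.080);go(.006,0,.08)"
```

```text
shift [-0.0008  0.0007 -0.0013] turn [0.0001 0.     0.0014]
shift [-0.0248  0.0007 -0.0013] turn [0.0001 0.     0.0014]
shift [-0.0248  0.0007  0.0307] turn [0.0001 0.     0.0014]
shift [-0.0068  0.0007  0.0307] turn [0.0001 0.     0.0014]
```

Held more than 2 s. Next I go to the far side and down, touching nothing.

Call:
arm_command([
  [[-0.013, 0, -0.001, 0, 0, 0, 1], [-0.025, 0, -0.001, 0, 0, 0, 1], [-0.025, 0, 0, 0, 0, 0, 1], [-0.025, 0, 0.008, 0, 0, 0, 1], [-0.025, 0, 0.016, 0, 0, 0, 1], [-0.025, 0, 0.023, 0, 0, 0, 1], [-0.025, 0, 0.027, 0, 0, 0, 1], [-0.025, 0, 0.03, 0, 0, 0, 1], [-0.025, 0, 0.03, 0, 0, 0, 1], [-0.025, 0, 0.03, 0, 0, 0, 1]],
])

```text
time_s: 6.28
position: [0.6006, 0.089, 0.0916]
tool_rot: [-0.0, 0.155, 0.988, -0.0]
ft_force: [-0.4, -0.7, -0.2]
finger_gap: 0.0002
grasp_force: 0.0
```

Call:
arm_command([
  [[0.003, 0, 0, 0, 0, 0, 1], [0.006, 0, 0, 0, 0, 0, 1], [0.008, 0, 0, 0, 0, 0, 1], [0.01, 0, 0, 0, 0, 0, 1], [0.012, 0, 0, 0, 0, 0, 1], [0.014, 0, 0, 0, 0, 0, 1], [0.015, 0, 0, 0, 0, 0, 1], [0.016, 0, 0, 0, 0, 0, 1], [0.016, 0, 0, 0, 0, 0, 1]],
])

```text
time_s: 7.03
position: [0.5858, 0.0939, 0.092]
tool_rot: [0.0, 0.155, 0.988, 0.0]
ft_force: [2.9, -0.7, 0.6]
finger_gap: 0.0006
grasp_force: 1.7
```

```bash
python3 -c "
from h import *
go(.006,0,.08); print(ctrl.sense()['ft_force'])"
```

```text
shift [0.0024 0.0006 0.001 ] turn [0.0004 0.0007 0.0014]
[ 2.90871616 -0.71980739  0.64434411]
```

Call:
arm_command([
  [[0.001, 0, 0, 0, 0, 0, 1], [0.002, 0, 0, 0, 0, 0, 1], [0.002, 0, 0, 0, 0, 0, 1]],
])

```text
time_s: 7.28
position: [0.5835, 0.0945, 0.0917]
tool_rot: [-0.0, 0.155, 0.988, 0.0]
ft_force: [3.4, -1.6, -0.2]
finger_gap: 0.0008
grasp_force: 1.5
```

Call:
arm_command([
  [[0.001, 0, 0, 0, 0, 0, 1], [0.002, 0, 0, 0, 0, 0, 1], [0.002, 0, 0, 0, 0, 0, 1]],
])

```text
time_s: 7.53
position: [0.5822, 0.0949, 0.0919]
tool_rot: [0.001, 0.155, 0.988, 0.0]
ft_force: [4.5, -1.8, -0.9]
finger_gap: 0.0005
grasp_force: 2.1
```

Call:
arm_command([
  [[0.001, 0, 0, 0, 0, 0, 1], [0.002, 0, 0, 0, 0, 0, 1], [0.002, 0, 0, 0, 0, 0, 1]],
])

```text
time_s: 7.78
position: [0.5817, 0.0951, 0.0924]
tool_rot: [0.002, 0.156, 0.988, 0.0]
ft_force: [7.6, -2.6, -0.2]
finger_gap: 0.0005
grasp_force: 3.5
```

Call:
arm_command([
  [[0.001, 0, 0, 0, 0, 0, 1], [0.002, 0, 0, 0, 0, 0, 1], [0.002, 0, 0, 0, 0, 0, 1]],
])

```text
time_s: 8.03
position: [0.5811, 0.0953, 0.0928]
tool_rot: [0.003, 0.156, 0.988, 0.0]
ft_force: [10.8, -3.5, -0.6]
finger_gap: 0.0007
grasp_force: 5.0
```

The force rises against the stop, so the toggle is fully off. I back off, lift over it and come down on the near side.

Call:
arm_command([
  [[-0.006, 0, 0, 0, 0, 0, 1], [-0.012, 0, 0, 0, 0, 0, 1], [-0.012, 0, -0.01, 0, 0, 0, 1], [-0.012, 0, -0.025, 0, 0, 0, 1], [-0.012, 0, -0.04, 0, 0, 0, 1], [-0.006, 0, -0.045, 0, 0, 0, 1], [0.01, 0, -0.045, 0, 0, 0, 1], [0.027, 0, -0.045, 0, 0, 0, 1], [0.037, 0, -0.045, 0, 0, 0, 1], [0.037, 0, -0.045, 0, 0, 0, 1], [0.037, 0, -0.045, 0, 0, 0, 1]],
])

```text
time_s: 8.95
position: [0.5423, 0.1079, 0.1368]
tool_rot: [-0.0, 0.155, 0.988, 0.0]
ft_force: [0.0, 0.6, 0.1]
finger_gap: 0.0005
grasp_force: 0.0
```

```bash
python3 - <<'E'
from h import *
go(-.036,0,.08)
f=cam("top"); save(f,"t2.png",(220,125,340,210),5)
E
```

```text
shift [-0.0013  0.0006  0.0458] turn [ 0.0001 -0.0003  0.0024]
```

View pics/t2.png

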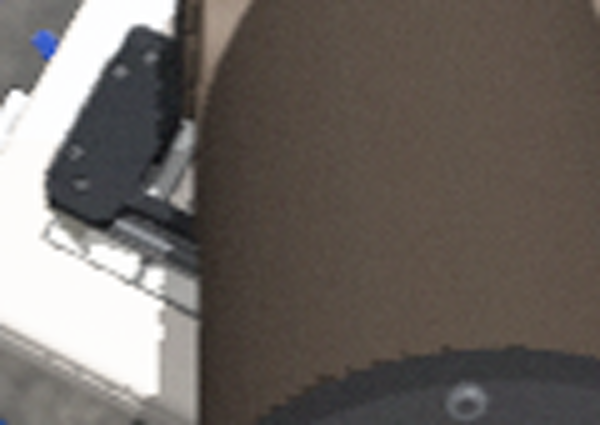

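The arm hides the toggle from the top camera, so I rely on the force reading. Now I go down on the near side and push away.

Call:
arm_command([
  [[0, 0, 0.012, 0, 0, 0, 1], [0, 0, 0.024, 0, 0, 0, 1], [0, 0, 0.034, 0, 0, 0, 1], [0, 0, 0.041, 0, 0, 0, 1], [0, 0, 0.045, 0, 0, 0, 1], [0, 0, 0.045, 0, 0, 0, 1], [0, 0, 0.045, 0, 0, 0, 1]],
])

```text
time_s: 9.58
position: [0.5429, 0.1075, 0.0917]
tool_rot: [-0.0, 0.155, 0.988, -0.0]
ft_force: [0.2, -0.0, -0.2]
finger_gap: 0.0002
grasp_force: 0.0
```

Call:
arm_command([
  [[-0.003, 0, 0, 0, 0, 0, 1], [-0.006, 0, 0, 0, 0, 0, 1], [-0.009, 0, 0, 0, 0, 0, 1], [-0.012, 0, 0, 0, 0, 0, 1], [-0.014, 0, 0, 0, 0, 0, 1], [-0.016, 0, 0, 0, 0, 0, 1], [-0.018, 0, 0, 0, 0, 0, 1], [-0.02, 0, 0, 0, 0, 0, 1], [-0.022, 0, 0, 0, 0, 0, 1], [-0.022, 0, 0, 0, 0, 0, 1]],
])

```text
time_s: 10.42
position: [0.5643, 0.1006, 0.0917]
tool_rot: [0.0, 0.155, 0.988, -0.0]
ft_force: [-0.1, 0.4, -0.2]
finger_gap: 0.0005
grasp_force: 0.1
```

Call:
arm_command([
  [[-0.002, 0, 0, 0, 0, 0, 1], [-0.004, 0, 0, 0, 0, 0, 1], [-0.006, 0, 0, 0, 0, 0, 1], [-0.006, 0, 0, 0, 0, 0, 1]],
])

```text
time_s: 10.75
position: [0.5697, 0.0989, 0.0917]
tool_rot: [0.0, 0.155, 0.988, -0.0]
ft_force: [-2.2, 1.0, 1.5]
finger_gap: 0.0004
grasp_force: 1.5
```

```bash
python3 -c "
from h import *
go(-.006,0,.08); print(ctrl.sense()['ft_force'])"
```

```text
shift [-0.0025  0.0008  0.0007] turn [-0.      0.0001  0.0012]
[-2.21425213  1.03569571  1.5016039 ]
```

Call:
arm_command([
  [[-0.001, 0, 0, 0, 0, 0, 1], [-0.002, 0, 0, 0, 0, 0, 1], [-0.003, 0, 0, 0, 0, 0, 1], [-0.003, 0, 0, 0, 0, 0, 1]],
])

```text
time_s: 11.08
position: [0.5722, 0.0981, 0.0916]
tool_rot: [-0.0, 0.155, 0.988, -0.0]
ft_force: [-3.5, 1.0, 0.0]
finger_gap: 0.0
grasp_force: 1.4
```

Call:
arm_command([
  [[-0.001, 0, 0, 0, 0, 0, 1], [-0.002, 0, 0, 0, 0, 0, 1], [-0.002, 0, 0, 0, 0, 0, 1]],
])

```text
time_s: 11.33
position: [0.5736, 0.0976, 0.0914]
tool_rot: [-0.001, 0.155, 0.988, -0.0]
ft_force: [-5.7, 1.1, -0.3]
finger_gap: 0.0002
grasp_force: 2.1
```

Call:
arm_command([
  [[-0.001, 0, 0, 0, 0, 0, 1], [-0.002, 0, 0, 0, 0, 0, 1], [-0.002, 0, 0, 0, 0, 0, 1]],
])

```text
time_s: 11.58
position: [0.574, 0.0975, 0.0912]
tool_rot: [-0.002, 0.155, 0.988, -0.0]
ft_force: [-8.8, 2.5, 3.6]
finger_gap: -0.0
grasp_force: 4.9
```

The stops are symmetric about x=0.578. One more mm, then I retreat and point again above the on position.

Call:
arm_command([
  [[-0.001, 0, 0, 0, 0, 0, 1], [-0.001, 0, 0, 0, 0, 0, 1]],
])

```text
time_s: 11.75
position: [0.5741, 0.0974, 0.0911]
tool_rot: [-0.003, 0.155, 0.988, -0.0]
ft_force: [-12.1, 3.5, 4.4]
finger_gap: 0.0005
grasp_force: 6.5
```

Call:
arm_command([
  [[0.006, 0, 0, 0, 0, 0, 1], [0.014, 0, 0, 0, 0, 0, 1], [0.014, 0, -0.01, 0, 0, 0, 1], [0.014, 0, -0.025, 0, 0, 0, 1], [0.014, 0, -0.045, 0, 0, 0, 1], [0.014, 0, -0.06, 0, 0, 0, 1], [0.014, 0, -0.06, 0, 0, 0, 1], [0.014, 0, -0.06, 0, 0, 0, 1]],
])

```text
time_s: 12.42
position: [0.5649, 0.1009, 0.1533]
tool_rot: [0.002, 0.155, 0.988, 0.001]
ft_force: [0.2, -0.3, -0.2]
finger_gap: 0.0006
grasp_force: 0.0
```

```bash
python3 -c "
from h import *
go(.015,0,.107); print(ctrl.sense()['ft_force'])"
```

```text
shift [-0.0285  0.0002  0.0354] turn [0.0019 0.0032 0.0012]
[ 0.21866562 -0.3490325  -0.15298832]
```

Raise and move forward for a wrist-camera check.

Call:
arm_command([
  [[-0.01, 0, -0.02, 0, 0, 0, 1], [-0.03, 0, -0.035, 0, 0, 0, 1], [-0.045, 0, -0.037, 0, 0, 0, 1], [-0.045, 0, -0.037, 0, 0, 0, 1], [-0.045, 0, -0.037, 0, 0, 0, 1]],
])

```text
time_s: 12.83
position: [0.6066, 0.0865, 0.188]
tool_rot: [-0.0, 0.156, 0.988, -0.0]
ft_force: [-0.4, -0.3, -1.5]
finger_gap: 0.0004
grasp_force: 0.0
```

```bash
python3 - <<'E'
from h import *
f=cam("wrist"); save(f,"w3.png",(130,20,420,220),2.7); go(.015,0,.107)
E
```

```text
shift [0.0144 0.0011 0.0697] turn [-0.0009 -0.0015  0.001 ]
```

View pics/w3.png

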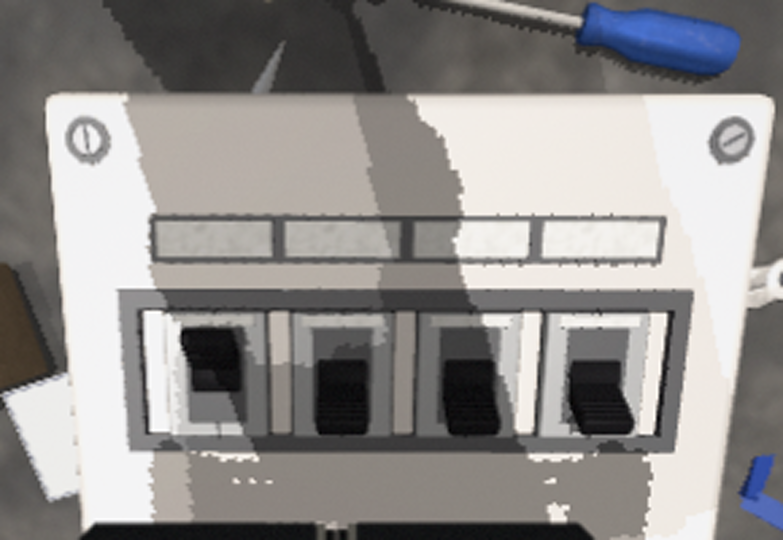

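The reset toggle at (342,397) now leans away just like the two on its right. The spare at (212,358) is still off. Now I point again.

Call:
arm_command([
  [[0.014, 0.001, 0.02, 0, 0, 0, 1], [0.014, 0.001, 0.04, 0, 0, 0, 1], [0.014, 0.001, 0.055, 0, 0, 0, 1], [0.014, 0.001, 0.064, 0, 0, 0, 1], [0.014, 0.001, 0.069, 0, 0, 0, 1], [0.014, 0.001, 0.069, 0, 0, 0, 1], [0.014, 0.001, 0.069, 0, 0, 0, 1], [0.014, 0.001, 0.069, 0, 0, 0, 1], [0.014, 0.001, 0.069, 0, 0, 0, 1], [0.014, 0.001, 0.069, 0, 0, 0, 1], [0.014, 0.001, 0.069, 0, 0, 0, 1], [0.014, 0.001, 0.069, 0, 0, 0, 1]],
])

```text
time_s: 13.88
position: [0.5936, 0.0923, 0.12]
tool_rot: [0.0, 0.155, 0.988, 0.0]
ft_force: [0.3, -0.4, 0.3]
finger_gap: 0.0004
grasp_force: 0.0
```

```bash
python3 -c "
from h import *
go(.015,0,.107); print(ctrl.sense()['ft_force'])"
```

```text
shift [ 0.0013 -0.0004  0.002 ] turn [0.0003 0.0005 0.0014]
[ 0.26711971 -0.4043755   0.32876245]
```

Call:
arm_command([
  [[0.001, 0, 0.002, 0, 0, 0, 1], [0.001, 0, 0.002, 0, 0, 0, 1], [0.001, 0, 0.002, 0, 0, 0, 1], [0.001, 0, 0.002, 0, 0, 0, 1], [0.001, 0, 0.002, 0, 0, 0, 1], [0.001, 0, 0.002, 0, 0, 0, 1], [0.001, 0, 0.002, 0, 0, 0, 1], [0.001, 0, 0.002, 0, 0, 0, 1], [0.001, 0, 0.002, 0, 0, 0, 1], [0.001, 0, 0.002, 0, 0, 0, 1], [0.001, 0, 0.002, 0, 0, 0, 1], [0.001, 0, 0.002, 0, 0, 0, 1]],
])

```text
time_s: 14.88
position: [0.5925, 0.0926, 0.1177]
tool_rot: [-0.0, 0.155, 0.988, 0.0]
ft_force: [0.9, 0.5, -0.1]
finger_gap: 0.0007
grasp_force: 0.0
```

Call:
arm_command([
  [[0, 0, 0, 0, 0, 0, 1], [0, 0, 0, 0, 0, 0, 1], [0, 0, 0, 0, 0, 0, 1], [0, 0, 0, 0, 0, 0, 1], [0, 0, 0, 0, 0, 0, 1], [0, 0, 0, 0, 0, 0, 1], [0, 0, 0, 0, 0, 0, 1], [0, 0, 0, 0, 0, 0, 1], [0, 0, 0, 0, 0, 0, 1], [0, 0, 0, 0, 0, 0, 1], [0, 0, 0, 0, 0, 0, 1], [0, 0, 0, 0, 0, 0, 1]],
])

```text
time_s: 15.88
position: [0.5925, 0.0926, 0.1177]
tool_rot: [0.0, 0.155, 0.988, 0.0]
ft_force: [0.6, 1.3, 0.9]
finger_gap: 0.0005
grasp_force: 0.0
```

Call:
arm_command([
  [[0, 0, 0, 0, 0, 0, 1], [0, 0, 0, 0, 0, 0, 1], [0, 0, 0, 0, 0, 0, 1], [0, 0, 0, 0, 0, 0, 1], [0, 0, 0, 0, 0, 0, 1], [0, 0, 0, 0, 0, 0, 1], [0, 0, 0, 0, 0, 0, 1], [0, 0, 0, 0, 0, 0, 1]],
])

```text
time_s: 16.55
position: [0.5925, 0.0926, 0.1177]
tool_rot: [0.0, 0.155, 0.988, 0.0]
ft_force: [0.8, 0.9, 0.2]
finger_gap: 0.0006
grasp_force: 0.0
```

```bash
python3 -c "
from h import *
s=ctrl.sense(); print(s['position'],s['ft_force']); print(ticket.sign_off())"
```

```text
[0.59251122 0.09262625 0.11774265] [0.78142084 0.92851389 0.22179785]
the job is handed in; nothing more can be done
None
```

The tripped breaker (second from the right) was pointed at, pushed to its off stop and then its on stop, and pointed at again; the job was handed in at about 16.6 s with the other breakers unchanged in the wrist picture, though "fully off" was judged from the push force alone because the arm hid the toggle.

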